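# Tap the carousel's bearing cup home, square

## Robot

A 6-joint arm with a two-finger parallel gripper is mounted at the origin on a cart in front of the work surface, level with it; the furniture and walls round the work are solid. World frame = base frame: x ahead of the robot, y to its left, z up, the work surface at z = 0. Lengths are in m, angles in rad, forces in N, time in s.
With the tool pointing down it reaches from about 0.375 to 0.9 m from the base axis. Payload 3.1 kg.
Tool frame: the origin (TCP) lies at the centre of the arm's flange, where the gripper is bolted on; the fingertips stand robot.tip_extent ahead of it and the grasp point (between the pads) lies 164 mm ahead of it (robot.tip_extent is the distance from the TCP to the fingertips, in m); z points along the fingers, y is the line along which they close (so a half turn about z gives the same grasp; the last joint's range is limited). The gripper opens to 87 mm and grips with 3 to 60 N. Pads are 19 mm wide; open, the fingers measure 117 mm over their backs; the gripper's body (75 mm by 190 mm) begins 51 mm behind the grasp point.
Start: joints at [0.959, 0.527, 1.433, -0, 1.181, -0.178], TCP at [0.263, 0.567, 0.405] pointing down, gripper open.
Joint ranges: [-3.08, 3.08], [-0.75, 2.2], [0.22, 2.44], [-1.43, 4.57], [0, 2.65], [-2.85, 2.85]. Speed limits (rad/s): [2.79, 2.79, 3.14, 3.14, 3.14, 3.14].

## Interface

Orientations are given as a unit quaternion [x, y, z, w].
In Python, from rig import get_obs, camera, hand_in, cut_out, robot gives the robot as it stands.
- The arm moves only by the tool step_arm, never from a script. Its argument "rows" is a list of rows, each a list of 6 numbers: the shift along the world's x, y, z in m, then the turn, a rotation vector about the world's x, y, z in degrees. A call has 1 to 12 rows; each row shifts and turns the commanded pose from where the row before left it; what a row does not reach is not made up. A row lasts 1/8 s, in which the tool goes at most 62.5 mm and 10.7 degrees, less where a joint would pass 70% of its speed; a pose out of reach is approached as far as the arm can. A call is refused whole if a number of a shift passes 0.0625 or a number of a turn 10.7, either way. A call with a gripper value outside its range is refused whole. "jaw" is the finger opening in m, from 0 to 0.087, set as the call begins (left out, the last holds). The fingers move at their own pace and stop on an object; "squeeze" is the grip in N (left out, the last holds). Time passes only in rows, so rows that do not move let the fingers close. It gives the time, the measured TCP pose, the force, the opening and the grip force at its end, in the units of the state.
- get_obs(): the state, without advancing time (a new reading comes with each control period).
- camera(name): name is "side" or "top" or "wrist"; returns a dict with "pixels" (384x512x3 uint8, blue, green, red), "depth" (384x512 float32, m along the optical axis (not along the pixel's ray), 0 where there is no reading), "fov_y" (degrees; the focal length in pixels is half the picture's height over the tangent of half this angle, whatever the lens; pixels are square), "cx", "cy" (the principal point, pixels), "extrinsics" (4x4, takes a point from camera to world coordinates); the wrist camera has in their place "mount" (4x4, takes a point from camera to tool coordinates, whose origin is the TCP and whose axes are the flange's). Camera axes: x right, y up, looking along -z (the intrinsics and any distortion apply to the point x, -y, -z); pixel columns grow to the right and rows downward; lengths in m; the calibration is good to about 2 mm. A picture is of the moment at which its call begins: read the wrist's pose just before it.
- hand_in(): hands the job in; it is judged then, once.
Trained networks look in the newest picture that a camera, given by its name, has taken for a name from the list of things; names that differ only in an ending like _2 or _b are one class to them, and where a whole thing is asked for, a point or a joint stands for the part that bears it (a point fixed in the world has none). Each returns a list of dicts, best first, with "confidence" (0 to 1); they miss things now and then, are a little off and sometimes report something else, mostly with a low value. They report only what shows in the picture. A call takes as long as a camera call. They do not tell look-alikes from the thing itself.
- cut_out(label, camera): "region" (384x512 bool, what is visible of it) and "extent" ([centre column, centre row, width, height] in pixels, round what is visible of it).
The state is a dict: "time": time; "q": joint angles; "joint_velocities": joint speeds; "joint_torque": joint torques, N m; "position": TCP position; "tool_rot": TCP orientation; "ft_force": force on the tool from outside, world axes, zero at the start; "moment": the same for the moment, N m; "grip_width": finger opening in m; "grip_force": force on a finger pad.
Only numpy, scipy, OpenCV 4.12 (cv2) and the standard library are available. Lean on these libraries where they do the work, as an engineer would, in place of code of your own. Each camera call takes 0.05 s, during which the arm holds its last target. There are 200 camera calls.

## Task

The flanged bearing cup of the tube carousel stands started in the bore of its levelled base, with a gap left under its flange. Take the grey hand drift and press the cup fully home with it, gently (never over about 35 N) and in small steps alternately at opposite sides of the rim, so that the cup never leans by more than about 3 degrees; when it is home, bed it with a steady push of 22 N on the rim, held for about half a second, and stand the drift upright back on the desk, clear of the base. Touch the cup with the drift only and leave the other things where they are.

Things in the scene. Friction and masses are not known exactly. Their poses are not given: they have to be found in the camera images.
- housing: carousel base, fixed, on four levelling feet that hold its underside 4 to 12 mm above the desk: grey square foot plate 156 x 156 x 10 mm with corner screws, on it a round aluminium housing of 148 mm diameter with a vertical bore of 103 mm; its flat annular top face is 45 mm above the plate's underside. Origin: centre of the plate's underside; z up
- cup: steel bearing cup started in that bore, an open ring: flange 120 mm outside, 80 mm inside diameter, 6 mm thick (rim to press on: 20 mm wide, mean radius 50 mm), barrel of 100 mm diameter, 30 mm long below. Origin: centre of the flange's underside; z along its axis, up. Starts with a gap of 6 to 8 mm under the flange, leaning up to a degree; it can only go down and lean
- cup_top (a point): centre of the cup flange's top face, z along the cup's axis, up; 51 mm above the housing's origin when home (flange flat on the housing, hard stop). The cup is a tight fit, friction uneven round the bore; it stays where left. 10 to 17 N on one spot of the rim moves it: mostly that side goes down, the far side stays or lifts a little; at home it does not yield
- drift: hand drift of plain grey nylon, loose, standing upright on the desk: a turned rod 100 mm tall, about 90 g; foot 21 mm diameter up to 30 mm, handle 26 mm diameter from 36 to 88 mm height (grip here), head 30 mm diameter at the top. Origin: centre of the foot's underside; z along the rod, up.
- dropper_bottle: bystander: small white dropper bottle with a blue cap, 24 mm diameter, 60 mm tall, loose; origin: centre of underside
- stamp: bystander: brown hand stamp with a knob handle, 27 x 46 x 70 mm, loose; origin: centre of underside
- label_roll: bystander: white roll of labels lying flat, 68 mm diameter, 26 mm tall, loose; origin: centre of underside
There are look-alikes about, which are no part of the job. Of the things that look like the drift, the middle-sized one is meant.

How it is judged:
On the way, in this order (a step that is already met when the one before it is completed fails the run):
1. the drift is taken up off the desk (height (world z) of drift above 0.02 m and contact force between the fingers and drift above 2 N), for 0.2 s.
2. the cup is fully home and square and is bedded with a steady push of 17 to 27 N of the drift in hand (z of cup_top in the frame of housing below 0.0518 m and angle between cup_top's own z axis and vertical below 0.015 rad and contact force between the fingers and drift above 2 N and contact force between drift and cup between 17 and 27 N), for 0.4 s.
At the end, for the whole second after the job is handed in: The cup is home: its flange top is at most 51.8 mm above the housing's origin (51 mm is hard home) and square within 0.015 rad; the drift stands upright (within 0.1 rad), at rest on the desk, at least 90 mm from the base's middle (z of cup_top in the frame of housing below 0.0518 m and angle between cup_top's own z axis and vertical below 0.015 rad and angle between drift's own z axis and vertical below 0.1 rad and height (world z) of drift below 0.004 m and horizontal distance between drift and housing above 0.09 m and linear speed of drift below 0.02 m/s); the robot touches nothing.
It fails at once if the cup cocks: it leans by more than 0.07 rad (4 degrees) (angle between cup_top's own z axis and vertical above 0.07 rad).
It fails at once if the drift presses the cup with more than 40 N (contact force between drift and cup above 40 N).
It fails at once if the hand or arm touches the cup (contact force between any of the fingers, the arm and cup above 1 N).
It fails at once if a bystander is moved by more than 20 mm (distance of any of dropper_bottle, stamp, label_roll from where it was at the start of the episode above 0.02 m).
It also fails if it takes over 72 s, if anything falls off the work surface, if the arm or the gripper's body presses on something with over 40 N, if the wrist force passes 120 N, or if a joint passes its speed limit or range.

## Working session

There is one attempt and no reset: what is moved stays moved. The work goes in short steps, Python scripts to look and compute and a tool call to move; the robot and the scene stay as the last step left them, time stands still between calls to the robot, and variables do not carry over. Pictures are saved under pics/ and viewed, at most 10 in all, crops included, and the job is handed in when it is done.

Besides the shell and the picture viewer there is one more tool, called as name([rows], argument=value, ...), one row to a line, values as JSON. step_arm: Moves the arm, as the interface text tells. Its arguments: {"type":"object","properties":{"rows":{"type":"array"},"jaw":{"type":"number"},"squeeze":{"type":"number"}},"required":["rows"]}

```bash
mkdir -p pics; cat > h.py <<'E'
import numpy as np,cv2
from rig import get_obs,camera,hand_in,cut_out,robot
from scipy.spatial.transform import Rotation as R
def cloud(c,o=None):
    H,W=c["depth"].shape;f=H/2/np.tan(np.radians(c["fov_y"])/2)
    v,u=np.mgrid[:H,:W];d=c["depth"]
    P=np.stack([(u-c["cx"])/f*d,-(v-c["cy"])/f*d,-d],-1)
    if "extrinsics" in c: T=np.array(c["extrinsics"])
    else:
        T=np.eye(4);T[:3,:3]=R.from_quat(o["tool_rot"]).as_matrix();T[:3,3]=o["position"];T=T@np.array(c["mount"])
    X=P@T[:3,:3].T+T[:3,3];X[d==0]=np.nan
    return X
E
python3 - <<'E'
from h import *
print(get_obs(),robot.tip_extent)
for n in("top","side"):
    c=camera(n);cv2.imwrite(f"pics/{n}1.png",c["pixels"]);X=cloud(c);print(n,{k:c[k] for k in c if k not in("pixels","depth")})
    for l in("drift","cup","housing","dropper_bottle","stamp","label_roll"):
        for r in cut_out(l,n):
            p=X[r["region"]];p=p[~np.isnan(p[:,0])]
            print(l,round(r["confidence"],2),np.round(r["extent"]),np.round(np.nanmedian(p,0),3) if len(p) else 0,np.round(np.percentile(p,[2,98],axis=0),3).tolist() if len(p) else 0)
E
```

```text
{'time': 0.0, 'q': array([ 9.58472416e-01,  5.28434366e-01,  1.43387301e+00, -1.29235946e-05,
        1.18139146e+00, -1.78513931e-01]), 'joint_velocities': array([-0.00064172,  0.00068327, -0.00127163, -0.00137073, -0.00152341,
       -0.00042271]), 'joint_torque': array([ 5.49205542e-04, -4.40044534e+01, -1.76595086e+01,  6.31902739e-02,
        5.81898505e-02, -1.56964766e-04]), 'position': array([0.26249241, 0.56683452, 0.40380008]), 'tool_rot': array([ 2.15205649e-01,  9.76568185e-01, -9.74126988e-04, -4.00129066e-04]), 'ft_force': array([ 0.56441953,  0.79799915, -0.44715698]), 'moment': array([ 0.0025273 , -0.02230263,  0.0460538 ]), 'grip_force': 0.0, 'grip_width': 0.08702463545467602} 0.1822
top {'fov_y': 45.29647860067951, 'cx': 254.44792524290258, 'cy': 189.20925582857424, 'extrinsics': array([[ 0.0110634 ,  0.99542566, -0.09489654,  0.4393515 ],
       [-0.99984939,  0.01228154,  0.0122621 ,  0.03466471],
       [ 0.01337149,  0.09474659,  0.99541162,  1.15771696],
       [ 0.        ,  0.        ,  0.        ,  1.        ]])}
drift 0.69 [151. 213.  19.  13.] [0.483 0.263
[... 1443 characters left out ...]
.  38.] [0.542 0.296 0.049] [[0.533, 0.283, 0.004], [0.551, 0.301, 0.078]]
cup 0.72 [230. 182.  19.  13.] [ 0.633 -0.18   0.021] [[0.603, -0.223, 0.003], [0.665, -0.166, 0.028]]
cup 0.67 [260. 193.  49.  25.] [ 0.54  -0.017  0.066] [[0.49, -0.046, 0.034], [0.593, 0.06, 0.07]]
housing 0.7 [262. 207.  76.  46.] [0.542 0.048 0.046] [[0.457, -0.044, 0.011], [0.623, 0.096, 0.07]]
housing 0.66 [262. 192.  44.  22.] [ 0.542 -0.018  0.066] [[0.487, -0.052, 0.028], [0.595, 0.06, 0.07]]
dropper_bottle 0.53 [321. 236.   6.  20.] [0.402 0.159 0.028] [[0.396, 0.151, 0.004], [0.408, 0.164, 0.053]]
label_roll 0.84 [232. 179.  20.  20.] [ 0.633 -0.182  0.023] [[0.604, -0.233, 0.002], [0.665, -0.166, 0.028]]
```

View pics/top1.png

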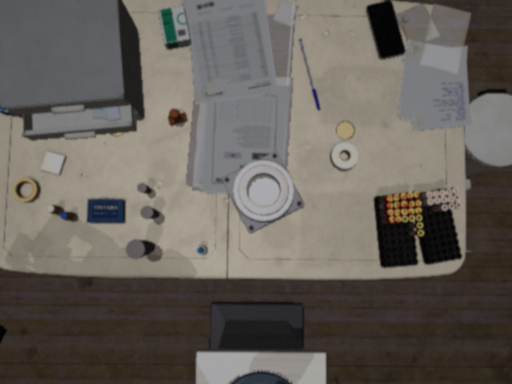

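View pics/side1.png

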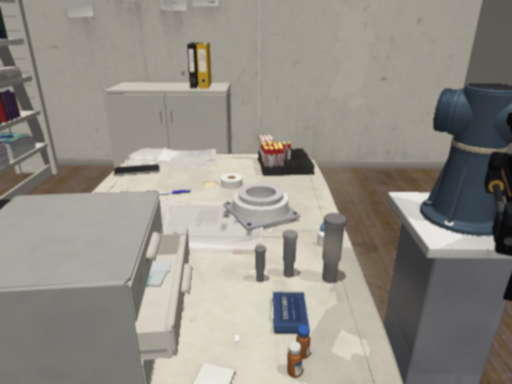

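Candidates for the drift (side image): tall rod at (335,249), 140 mm; middle rod at (289,255), 100 mm; small rod at (262,263), 77 mm. I choose the middle one, at about (0.483, 0.268). I'll check it in a close crop.

```bash
python3 - <<'E'
from h import *
i=cv2.imread("pics/side1.png")[205:295,235:360];cv2.imwrite("pics/crop.png",cv2.resize(i,None,fx=5,fy=5,interpolation=cv2.INTER_CUBIC))
E
```

```text
(no output)
```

View pics/crop.png

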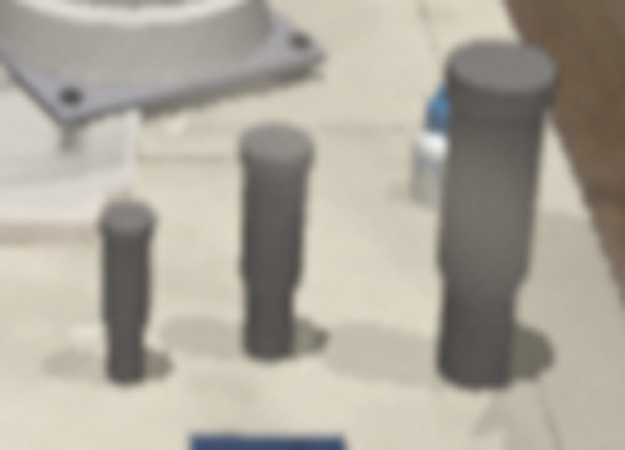

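step_arm([
  [0.03,-0.04,0,0,0,8],
  [0.03,-0.04,0,0,0,8],
  [0.03,-0.04,0,0,0,9],
  [0.03,-0.04,0,0,0,0],
  [0.03,-0.04,0,0,0,0],
  [0.03,-0.04,0,0,0,0],
  [0.03,-0.04,-0.02,0,0,0],
  [0.01,-0.017,-0.02,0,0,0],
  [0,0,0,0,0,0],
], jaw=0.087)

```text
time: 1.82
position: [0.483, 0.2688, 0.3635]
tool_rot: [0.0, 1.0, -0.0, -0.002]
ft_force: [0.2, -0.2, -0.3]
grip_width: 0.0868
grip_force: 0.0
```

The crop shows three similar turned rods. The middle one, at crop (275,240), is 100 mm tall with a 30 mm head, so it's the drift. Next I measure it with the wrist camera.

```bash
python3 - <<'E'
from h import *
o=get_obs();c=camera("wrist");X=cloud(c,o);cv2.imwrite("pics/w1.png",c["pixels"])
print(np.round(np.array(c["mount"]),3).tolist())
def circ(p): 
    (x,y),r=cv2.minEnclosingCircle(p[:,:2].astype(np.float32).reshape(-1,1,2));return np.round([x,y,r],4)
m=np.linalg.norm(X[...,:2]-[.483,.268],axis=-1)<.035
for a,b in((.09,.11),(.04,.085),(.0,.03)):
    s=X[m&(X[...,2]>a)&(X[...,2]<b)];print(a,len(s),circ(s) if len(s)>5 else 0, np.round(np.median(s,0),4))
# top / side
for n in("top","side"):
    X=cloud(camera(n));m=np.linalg.norm(X[...,:2]-[.483,.268],axis=-1)<.035
    s=X[m&(X[...,2]>.02)];print(n,len(s),np.round(s.min(0),4),np.round(s.max(0),4),circ(s[s[:,2]>.092]) if (s[:,2]>.092).any() else 0)
    d=np.linalg.norm(X[...,:2]-[.541,0],axis=-1)
    s=X[(d<.065)&(X[...,2]>.06)];print("flange",len(s),circ(s),np.round(np.median(s,0),4))
    A=np.c_[s[:,:2]-[.541,0],np.ones(len(s))];print("plane",np.round(np.linalg.lstsq(A,s[:,2],rcond=None)[0],4))
    s=X[(d<.073)&(d>.063)&(X[...,2]>.04)];print("house top",len(s),np.round(np.median(s,0),4),circ(s))
E
```

```text
[[0.0, 0.962, 0.272, 0.075], [1.0, -0.0, 0.001, -0.001], [0.001, 0.272, -0.962, 0.021], [0.0, 0.0, 0.0, 1.0]]
0.09 824 [0.4837 0.2683 0.0151] [0.4826 0.2682 0.0994]
0.04 186 [0.4806 0.2687 0.0125] [0.4724 0.2682 0.0619]
0.0 419 [0.4829 0.268  0.035 ] [4.741e-01 2.683e-01 4.000e-04]
top 2025 [0.448  0.2337 0.3346] [0.5176 0.3026 0.5278] [0.483 0.268 0.035]
flange 1085 [5.429e-01 3.000e-04 6.000e-02] [5.422e-01 3.000e-04 6.780e-02]
plane [-0.0004  0.0024  0.0677]
house top 715 [0.54   0.0011 0.052 ] [ 0.541  -0.      0.0731]
side 2344 [0.4498 0.2408 0.0202] [0.5179 0.3029 0.5095] [0.4832 0.2684 0.0349]
flange 502 [0.5414 0.0028 0.061 ] [0.5421 0.0114 0.0684]
plane [0.0007 0.0065 0.0677]
house top 186 [0.537  0.0461 0.0528] [0.5416 0.0029 0.0725]
```

View pics/w1.png

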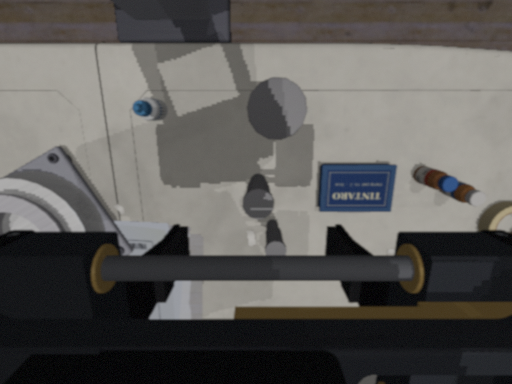

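The wrist view shows the drift at (258,198) between the fingers, with the tall rod at (277,108), the small one at (275,240) and the bottle at (147,108). The fit gives a 15.1 mm head radius, a 99 mm top and a centre at (0.4835, 0.268). I'll descend and grip with the closing line along y.

step_arm([
  [0.0005,-0.0005,-0.04,0,0,0],
  [0,0,-0.04,0,0,0],
  [0,0,-0.04,0,0,0],
  [0,0,-0.0235,0,0,0],
  [0,0,0,0,0,0],
])

```text
time: 2.6
position: [0.4823, 0.2707, 0.2205]
tool_rot: [-0.002, 1.0, -0.0, -0.001]
ft_force: [-0.7, 1.1, -0.1]
grip_width: 0.087
grip_force: 0.0
```

step_arm([
  [0,0,0,0,0,0],
  [0,0,0,0,0,0],
  [0,0,0,0,0,0],
  [0,0,0,0,0,0],
  [0,0,0,0,0,0],
  [0,0,0,0,0,0],
], jaw=0, squeeze=55)

```text
time: 3.35
position: [0.4832, 0.2695, 0.2213]
tool_rot: [-0.001, 1.0, -0.0, -0.0]
ft_force: [-0.3, -0.8, -0.2]
grip_width: 0.0348
grip_force: 0.0
```

step_arm([
  [0,0,0,0,0,0],
  [0,0,0,0,0,0],
  [0,0,0,0,0,0],
  [0,0,0,0,0,0],
])

```text
time: 3.85
position: [0.4831, 0.2696, 0.2212]
tool_rot: [-0.001, 1.0, -0.0, -0.0]
ft_force: [-0.1, 0.1, -0.1]
grip_width: 0.025
grip_force: 54.5
```

step_arm([
  [0,0,0.03,0,0,0],
  [0,0,0.06,0,0,0],
  [0,0,0.05,0,0,0],
  [0,0,0,0,0,0],
])

```text
time: 4.35
position: [0.4843, 0.2701, 0.3654]
tool_rot: [-0.001, 1.0, 0.002, 0.005]
ft_force: [0.2, 0.4, -1.1]
grip_width: 0.0249
grip_force: 54.5
```

step_arm([
  [0.015,-0.055,0,0,0,0],
  [0.015,-0.055,0,0,0,0],
  [0.015,-0.055,0,0,0,0],
  [0.014,-0.055,-0.03,0,0,0],
  [0,0,-0.03,0,0,0],
  [0,0,0,0,0,0],
  [0,0,0,0,0,0],
])

```text
time: 5.22
position: [0.5416, 0.0516, 0.3019]
tool_rot: [-0.002, 1.0, 0.0, -0.001]
ft_force: [0.4, 0.3, -0.4]
grip_width: 0.0251
grip_force: 54.5
```

```bash
cat > m.py <<'E'
from h import *
def pl(s,c): 
    A=np.c_[s[:,:2]-c,np.ones(len(s))];k=np.ones(len(s),bool)
    for _ in range(4):
        q=np.linalg.lstsq(A[k],s[k,2],rcond=None)[0];k=np.abs(A@q-s[:,2])<.002
    return np.round(q,4),k.sum()
o=get_obs();print(o["position"],o["ft_force"],o["grip_force"])
for n in("top","side"):
    c=camera(n);X=cloud(c);cv2.imwrite(f"pics/{n}_now.png",c["pixels"])
    d=np.linalg.norm(X[...,:2]-[.542,.0005],axis=-1)
    s=X[(d<.058)&(d>.042)&(X[...,2]>.052)&(X[...,2]<.075)];print(n,"cup plane",pl(s,[.542,.0005]))
    s=X[(d<.072)&(d>.063)&(X[...,2]>.045)&(X[...,2]<.057)];print("house top",pl(s,[.542,.0005]))
    s=X[(np.linalg.norm(X[...,:2]-o["position"][:2],axis=-1)<.03)&(X[...,2]>.072)&(X[...,2]<o["position"][2]-.19)]
    if len(s): print("drift",len(s),np.round(s.min(0),4),np.round(s.max(0),4))
E
python3 m.py
```

```text
[0.54158504 0.05157986 0.30186996] [ 0.38300568  0.32076371 -0.40507183] 54.45382350440923
top cup plane (array([-0.0227, -0.0023,  0.0667]), np.int64(121))
house top (array([-0.0021, -0.0021,  0.052 ]), np.int64(138))
side cup plane (array([-0.0012,  0.0023,  0.0688]), np.int64(261))
house top (array([0.0016, 0.0033, 0.0529]), np.int64(162))
drift 90 [0.5322 0.0504 0.0812] [0.5523 0.066  0.1118]
```

View pics/side_now.png

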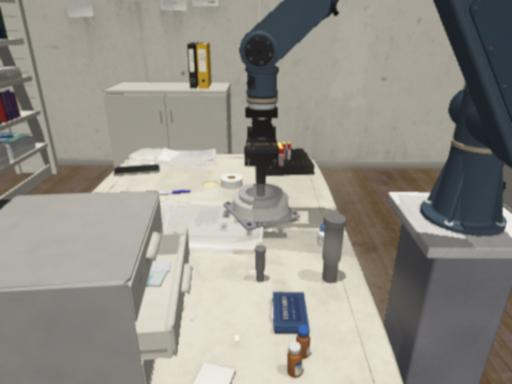

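The side view shows the drift upright at (261,172) over the +y rim of the cup, with its foot at 81 mm. Contact is expected at TCP z ≈ 0.289.

step_arm([
  [0,-0.0015,-0.005,0,0,0],
  [0,0,-0.005,0,0,0],
  [0,0,0,0,0,0],
])

```text
time: 5.7
position: [0.5416, 0.0497, 0.2917]
tool_rot: [-0.001, 1.0, 0.0, -0.0]
ft_force: [-0.8, -0.1, -1.1]
grip_width: 0.0253
grip_force: 54.5
```

step_arm([
  [0,0,-0.001,0,0,0],
  [0,0,-0.001,0,0,0],
])

```text
time: 5.95
position: [0.5419, 0.0495, 0.2901]
tool_rot: [-0.001, 1.0, -0.0, 0.0]
ft_force: [-0.9, -1.1, -0.3]
grip_width: 0.0247
grip_force: 54.4
```

step_arm([
  [0,0,-0.001,0,0,0],
  [0,0,0,0,0,0],
])

```text
time: 6.2
position: [0.5419, 0.0495, 0.2899]
tool_rot: [-0.001, 1.0, -0.0, 0.0]
ft_force: [-0.9, -0.6, 4.9]
grip_width: 0.0254
grip_force: 54.4
```

step_arm([
  [0,0,-0.001,0,0,0],
  [0,0,0,0,0,0],
])

```text
time: 6.45
position: [0.5418, 0.0496, 0.2894]
tool_rot: [-0.001, 1.0, -0.0, 0.0]
ft_force: [-2.4, 0.5, 7.5]
grip_width: 0.025
grip_force: 54.4
```

step_arm([
  [0,0,-0.001,0,0,0],
  [0,0,0,0,0,0],
])

```text
time: 6.7
position: [0.5418, 0.0496, 0.2886]
tool_rot: [-0.001, 1.0, -0.0, 0.0]
ft_force: [-2.6, 0.7, 9.6]
grip_width: 0.0252
grip_force: 54.4
```

step_arm([
  [0,0,-0.001,0,0,0],
  [0,0,0,0,0,0],
])

```text
time: 6.95
position: [0.5419, 0.0497, 0.2877]
tool_rot: [-0.001, 1.0, 0.0, 0.001]
ft_force: [-2.4, 1.1, 9.3]
grip_width: 0.0249
grip_force: 54.4
```

```bash
python3 m.py
```

```text
[0.54185047 0.04968029 0.28770016] [-2.44951309  1.14718661  9.3119331 ] 54.393695392109294
top cup plane (array([-0.0243, -0.0229,  0.0666]), np.int64(97))
house top (array([-0.0012, -0.0089,  0.0515]), np.int64(147))
side cup plane (array([-0.0053, -0.0286,  0.0676]), np.int64(256))
house top (array([-0.0002, -0.0013,  0.053 ]), np.int64(162))
drift 76 [0.5321 0.0497 0.0729] [0.5522 0.0632 0.0975]
```

The cup moves at about 9 to 10 N and now leans 0.029 rad toward +y. I'll switch to the -y side.

step_arm([
  [0,0,0.012,0,0,0],
  [0,-0.049,0,0,0,0],
  [0,-0.049,0,0,0,0],
  [0,0,-0.003,0,0,0],
  [0,0,-0.002,0,0,0],
  [0,0,0,0,0,0],
])

```text
time: 7.8
position: [0.5415, -0.0474, 0.2928]
tool_rot: [-0.002, 1.0, 0.0, -0.001]
ft_force: [0.1, -1.0, -1.2]
grip_width: 0.025
grip_force: 54.5
```

step_arm([
  [0,0,-0.001,0,0,0],
  [0,0,-0.001,0,0,0],
  [0,0,-0.001,0,0,0],
  [0,0,0,0,0,0],
])

```text
time: 8.3
position: [0.5418, -0.0481, 0.2902]
tool_rot: [-0.001, 1.0, 0.0, 0.0]
ft_force: [-0.7, 1.0, 1.2]
grip_width: 0.0251
grip_force: 54.5
```

step_arm([
  [0,0,-0.001,0,0,0],
  [0,0,-0.001,0,0,0],
  [0,0,0,0,0,0],
])

```text
time: 8.68
position: [0.5418, -0.0482, 0.2892]
tool_rot: [-0.001, 1.0, 0.0, 0.0]
ft_force: [-1.4, 1.6, 8.4]
grip_width: 0.0252
grip_force: 54.4
```

step_arm([
  [0,0,-0.001,0,0,0],
  [0,0,-0.001,0,0,0],
  [0,0,0,0,0,0],
])

```text
time: 9.05
position: [0.5418, -0.0483, 0.2875]
tool_rot: [-0.001, 1.0, 0.0, 0.0]
ft_force: [-1.8, 2.0, 10.4]
grip_width: 0.0254
grip_force: 54.4
```

step_arm([
  [0,0,-0.001,0,0,0],
  [0,0,-0.001,0,0,0],
  [0,0,0,0,0,0],
])

```text
time: 9.43
position: [0.5418, -0.0484, 0.2857]
tool_rot: [-0.001, 1.0, -0.0, 0.0]
ft_force: [-2.0, 2.2, 11.6]
grip_width: 0.0253
grip_force: 54.4
```

```bash
python3 m.py
```

```text
[ 0.54178318 -0.04836814  0.28574165] [-1.96718547  2.15923144 11.55887904] 54.38724576102686
top cup plane (array([-0.0121,  0.0323,  0.0651]), np.int64(111))
house top (array([0.0061, 0.0064, 0.0519]), np.int64(159))
side cup plane (array([-0.0146,  0.0343,  0.0662]), np.int64(252))
house top (array([ 0.0009, -0.0002,  0.053 ]), np.int64(152))
drift 62 [ 0.5314 -0.048   0.0724] [ 0.5507 -0.0347  0.0953]
```

step_arm([
  [0,0,0.012,0,0,0],
  [-0.006,0.048,0,0,0,0],
  [-0.006,0.048,0,0,0,0],
  [0,0,-0.003,0,0,0],
  [0,0,-0.002,0,0,0],
  [0,0,-0.001,0,0,0],
  [0,0,-0.001,0,0,0],
  [0,0,-0.001,0,0,0],
  [0,0,0,0,0,0],
])

```text
time: 10.65
position: [0.5301, 0.0466, 0.289]
tool_rot: [-0.001, 1.0, -0.0, 0.0]
ft_force: [-1.5, -0.8, 5.4]
grip_width: 0.0253
grip_force: 54.4
```

step_arm([
  [0,0,-0.001,0,0,0],
  [0,0,-0.001,0,0,0],
  [0,0,-0.001,0,0,0],
  [0,0,0,0,0,0],
])

```text
time: 11.15
position: [0.5301, 0.0467, 0.2864]
tool_rot: [-0.001, 1.0, -0.0, 0.001]
ft_force: [-2.2, -1.1, 9.2]
grip_width: 0.025
grip_force: 54.4
```

step_arm([
  [0,0,-0.001,0,0,0],
  [0,0,-0.001,0,0,0],
  [0,0,0,0,0,0],
])

```text
time: 11.52
position: [0.53, 0.0469, 0.2846]
tool_rot: [-0.001, 1.0, -0.0, 0.001]
ft_force: [-2.4, 0.9, 10.0]
grip_width: 0.0251
grip_force: 54.4
```

```bash
python3 m.py
```

```text
[0.53001118 0.04685197 0.2846169 ] [-2.42182596  0.87343847  9.96080665] 54.39302406888146
top cup plane (array([ 0.0065, -0.0338,  0.0646]), np.int64(60))
house top (array([-0.0103, -0.0087,  0.0519]), np.int64(104))
side cup plane (array([ 0.0002, -0.0197,  0.0646]), np.int64(249))
house top (array([ 0.0001, -0.0011,  0.0532]), np.int64(165))
drift 69 [0.5196 0.0463 0.0721] [0.5398 0.0616 0.0933]
```

step_arm([
  [0,0,0.01,0,0,0],
  [0.003,-0.048,0,0,0,0],
  [0.003,-0.048,0,0,0,0],
  [0,0,-0.002,0,0,0],
  [0,0,-0.002,0,0,0],
  [0,0,-0.001,0,0,0],
  [0,0,-0.001,0,0,0],
  [0,0,-0.001,0,0,0],
  [0,0,0,0,0,0],
])

```text
time: 12.75
position: [0.5357, -0.0476, 0.2866]
tool_rot: [-0.002, 1.0, 0.0, -0.0]
ft_force: [-0.9, 1.9, 4.0]
grip_width: 0.025
grip_force: 54.4
```

step_arm([
  [0,0,-0.001,0,0,0],
  [0,0,-0.001,0,0,0],
  [0,0,0,0,0,0],
])

```text
time: 13.12
position: [0.5357, -0.0477, 0.2852]
tool_rot: [-0.002, 1.0, 0.0, 0.0]
ft_force: [-3.3, 0.5, 9.2]
grip_width: 0.0251
grip_force: 54.4
```

step_arm([
  [0,0,-0.001,0,0,0],
  [0,0,-0.001,0,0,0],
  [0,0,-0.001,0,0,0],
  [0,0,0,0,0,0],
])

```text
time: 13.62
position: [0.5356, -0.0478, 0.2825]
tool_rot: [-0.002, 1.0, 0.0, 0.0]
ft_force: [-1.8, 1.9, 11.5]
grip_width: 0.0254
grip_force: 54.4
```

```bash
python3 m.py
```

```text
[ 0.5356184  -0.04784611  0.28254701] [-1.84400419  1.86388254 11.48531895] 54.38845197320916
top cup plane (array([ 0.0093, -0.0055,  0.0634]), np.int64(103))
house top (array([-0.0003, -0.0048,  0.0523]), np.int64(173))
side cup plane (array([0.0047, 0.031 , 0.063 ]), np.int64(263))
house top (array([0.001 , 0.0019, 0.0529]), np.int64(163))
drift 53 [ 0.5259 -0.0465  0.0721] [ 0.5452 -0.033   0.0919]
```

step_arm([
  [0,0,0.01,0,0,0],
  [0.002,0.048,0,0,0,0],
  [0.002,0.048,0,0,0,0],
  [0,0,-0.002,0,0,0],
  [0,0,-0.002,0,0,0],
  [0,0,-0.001,0,0,0],
  [0,0,-0.001,0,0,0],
  [0,0,-0.001,0,0,0],
  [0,0,0,0,0,0],
])

```text
time: 14.85
position: [0.5399, 0.0466, 0.2851]
tool_rot: [-0.001, 1.0, -0.0, 0.0]
ft_force: [-0.7, 0.1, 7.6]
grip_width: 0.025
grip_force: 54.4
```

step_arm([
  [0,0,-0.001,0,0,0],
  [0,0,-0.001,0,0,0],
  [0,0,-0.001,0,0,0],
  [0,0,0,0,0,0],
])

```text
time: 15.35
position: [0.5399, 0.0467, 0.2825]
tool_rot: [-0.001, 1.0, -0.0, 0.0]
ft_force: [-2.1, 1.4, 9.3]
grip_width: 0.0252
grip_force: 54.4
```

step_arm([
  [0,0,-0.001,0,0,0],
  [0,0,-0.001,0,0,0],
  [0,0,0,0,0,0],
])

```text
time: 15.72
position: [0.54, 0.0468, 0.2806]
tool_rot: [-0.0, 1.0, 0.0, 0.001]
ft_force: [-3.2, 0.8, 10.6]
grip_width: 0.0252
grip_force: 54.4
```

```bash
python3 m.py
```

```text
[0.53995325 0.04679431 0.28063856] [-3.18425188  0.84776831 10.60783071] 54.393511524313
top cup plane (array([-0.0123, -0.0293,  0.0602]), np.int64(67))
house top (array([-0.006 , -0.0072,  0.0516]), np.int64(111))
side cup plane (array([-0.0135, -0.0297,  0.061 ]), np.int64(267))
house top (array([ 0.0006, -0.0025,  0.0531]), np.int64(164))
drift 57 [0.5295 0.0483 0.0727] [0.5498 0.06   0.0905]
```

step_arm([
  [0,0,0.01,0,0,0],
  [-0.005,-0.048,0,0,0,0],
  [-0.005,-0.047,0,0,0,0],
  [0,0,-0.002,0,0,0],
  [0,0,-0.002,0,0,0],
  [0,0,-0.001,0,0,0],
  [0,0,-0.001,0,0,0],
  [0,0,-0.001,0,0,0],
  [0,0,0,0,0,0],
])

```text
time: 16.95
position: [0.5297, -0.0464, 0.2831]
tool_rot: [-0.002, 1.0, -0.0, -0.0]
ft_force: [-1.7, 0.1, 7.5]
grip_width: 0.0248
grip_force: 54.4
```

step_arm([
  [0,0,-0.001,0,0,0],
  [0,0,-0.001,0,0,0],
  [0,0,0,0,0,0],
])

```text
time: 17.32
position: [0.5297, -0.0465, 0.2814]
tool_rot: [-0.002, 1.0, -0.0, -0.0]
ft_force: [-2.9, 0.7, 9.9]
grip_width: 0.0253
grip_force: 54.4
```

step_arm([
  [0,0,-0.001,0,0,0],
  [0,0,-0.001,0,0,0],
  [0,0,0,0,0,0],
])

```text
time: 17.7
position: [0.5296, -0.0466, 0.28]
tool_rot: [-0.002, 1.0, -0.0, 0.0]
ft_force: [-3.1, -0.7, 14.3]
grip_width: 0.0249
grip_force: 54.4
```

```bash
python3 m.py
```

```text
[ 0.52963102 -0.04656779  0.27996091] [-3.07361256 -0.74789448 14.29787999] 54.393102381463905
top cup plane (array([-0.0075,  0.0011,  0.0589]), np.int64(101))
house top (array([ 0.0019, -0.0016,  0.0525]), np.int64(185))
side cup plane (array([-0.0006,  0.0112,  0.0595]), np.int64(259))
house top (array([ 0.0011, -0.003 ,  0.0531]), np.int64(180))
drift 44 [ 0.5204 -0.0503  0.0723] [ 0.5398 -0.0324  0.0887]
```

step_arm([
  [0,0,0.009,0,0,0],
  [0.005,0.048,0,0,0,0],
  [0.005,0.047,0,0,0,0],
  [0,0,-0.002,0,0,0],
  [0,0,-0.002,0,0,0],
  [0,0,-0.001,0,0,0],
  [0,0,-0.001,0,0,0],
  [0,0,-0.001,0,0,0],
  [0,0,-0.001,0,0,0],
  [0,0,0,0,0,0],
])

```text
time: 19.05
position: [0.5398, 0.0467, 0.2803]
tool_rot: [-0.001, 1.0, -0.0, 0.0]
ft_force: [-1.9, 0.1, 8.4]
grip_width: 0.0252
grip_force: 54.4
```

step_arm([
  [0,0,-0.001,0,0,0],
  [0,0,-0.001,0,0,0],
  [0,0,0,0,0,0],
])

```text
time: 19.42
position: [0.5398, 0.0468, 0.2799]
tool_rot: [-0.001, 1.0, -0.0, 0.001]
ft_force: [-3.8, -0.1, 20.2]
grip_width: 0.0252
grip_force: 54.4
```

step_arm([
  [0,0,0,0,0,0],
  [0,0,0,0,0,0],
  [0,0,0,0,0,0],
  [0,0,0,0,0,0],
  [0,0,0,0,0,0],
  [0,0,0,0,0,0],
])

```text
time: 20.18
position: [0.5398, 0.0468, 0.2799]
tool_rot: [-0.001, 1.0, -0.0, 0.001]
ft_force: [-4.7, -0.9, 19.0]
grip_width: 0.025
grip_force: 54.4
```

```bash
python3 m.py
```

```text
[0.53977924 0.04678917 0.27987547] [-4.74934196 -0.9019966  19.03036149] 54.38754963242445
top cup plane (array([0.0031, 0.0007, 0.0593]), np.int64(71))
house top (array([-0.008 ,  0.0024,  0.052 ]), np.int64(119))
side cup plane (array([-0.0026, -0.0002,  0.0591]), np.int64(251))
house top (array([ 0.    , -0.0011,  0.053 ]), np.int64(172))
drift 55 [0.5295 0.0464 0.0723] [0.5498 0.0614 0.0894]
```

step_arm([
  [0,0,0.011,0,0,0],
  [0.001,-0.048,0,0,0,0],
  [0,-0.047,0,0,0,0],
  [0,0,-0.004,0,0,0],
  [0,0,-0.002,0,0,0],
  [0,0,-0.002,0,0,0],
  [0,0,-0.001,0,0,0],
  [0,0,-0.001,0,0,0],
  [0,0,0,0,0,0],
])

```text
time: 21.4
position: [0.5405, -0.0463, 0.2799]
tool_rot: [-0.003, 1.0, -0.0, -0.0]
ft_force: [-4.1, -1.2, 13.5]
grip_width: 0.0251
grip_force: 54.4
```

step_arm([
  [0,0,-0.001,0,0,0],
  [0,0,0,0,0,0],
  [0,0,0,0,0,0],
  [0,0,0,0,0,0],
  [0,0,0,0,0,0],
  [0,0,0,0,0,0],
])

```text
time: 22.15
position: [0.5404, -0.0463, 0.2799]
tool_rot: [-0.003, 1.0, -0.001, 0.0]
ft_force: [-4.8, -0.8, 19.4]
grip_width: 0.0254
grip_force: 54.4
```

step_arm([
  [0,0,-0.0003,0,0,0],
  [0,0,0,0,0,0],
  [0,0,0,0,0,0],
  [0,0,0,0,0,0],
  [0,0,0,0,0,0],
  [0,0,0,0,0,0],
  [0,0,0,0,0,0],
])

```text
time: 23.02
position: [0.5404, -0.0463, 0.2798]
tool_rot: [-0.003, 1.0, -0.001, 0.0]
ft_force: [-5.5, -0.0, 22.1]
grip_width: 0.0252
grip_force: 54.4
```

step_arm([
  [0,0,0.0113,0,0,0],
  [0.025,0.023,0,0,0,0],
  [0.023,0.023,0,0,0,0],
  [0,0,-0.004,0,0,0],
  [0,0,-0.002,0,0,0],
  [0,0,-0.002,0,0,0],
  [0,0,-0.001,0,0,0],
  [0,0,-0.001,0,0,0],
  [0,0,0,0,0,0],
])

```text
time: 24.15
position: [0.5878, -0.0017, 0.28]
tool_rot: [-0.001, 1.0, 0.0, -0.001]
ft_force: [-2.6, 1.8, 11.7]
grip_width: 0.0249
grip_force: 54.4
```

step_arm([
  [0,0,-0.001,0,0,0],
  [0,0,0,0,0,0],
])

```text
time: 24.4
position: [0.5878, -0.0017, 0.2799]
tool_rot: [-0.001, 1.0, 0.0, -0.0]
ft_force: [-4.8, 1.8, 17.1]
grip_width: 0.0252
grip_force: 54.4
```

+x is home. Now -x, with a final hold at about 22 N.

step_arm([
  [0,0,0.011,0,0,0],
  [-0.047,0,0,0,0,0],
  [-0.047,0,0,0,0,0],
  [0,0,-0.004,0,0,0],
  [0,0,-0.002,0,0,0],
  [0,0,-0.002,0,0,0],
  [0,0,-0.001,0,0,0],
  [0,0,-0.001,0,0,0],
  [0,0,0,0,0,0],
])

```text
time: 25.52
position: [0.4961, -0.0018, 0.2799]
tool_rot: [-0.002, 1.0, -0.001, 0.002]
ft_force: [-2.5, -0.2, 15.3]
grip_width: 0.0253
grip_force: 54.4
```

step_arm([
  [0,0,-0.001,0,0,0],
  [0,0,-0.0003,0,0,0],
  [0,0,0,0,0,0],
  [0,0,0,0,0,0],
  [0,0,0,0,0,0],
  [0,0,0,0,0,0],
  [0,0,0,0,0,0],
])

```text
time: 26.4
position: [0.4961, -0.0017, 0.2798]
tool_rot: [-0.002, 1.0, -0.001, 0.002]
ft_force: [-4.5, -1.1, 24.5]
grip_width: 0.0251
grip_force: 54.4
```

```bash
python3 m.py
```

```text
[ 0.49607616 -0.00172249  0.27982361] [-4.49487624 -1.07370156 24.47669325] 54.385647587669155
top cup plane (array([-0.0211,  0.0145,  0.0595]), np.int64(123))
house top (array([0.003 , 0.0005, 0.052 ]), np.int64(138))
side cup plane (array([0.0009, 0.0028, 0.0589]), np.int64(254))
house top (array([-0.0005,  0.0008,  0.0531]), np.int64(167))
drift 52 [ 0.487  -0.0008  0.0721] [0.5057 0.0126 0.0897]
```

step_arm([
  [0,0,0.0005,0,0,0],
  [0,0,0,0,0,0],
  [0,0,0,0,0,0],
  [0,0,0,0,0,0],
  [0,0,0,0,0,0],
  [0,0,0,0,0,0],
])

```text
time: 27.25
position: [0.4961, -0.0017, 0.2798]
tool_rot: [-0.002, 1.0, -0.001, 0.002]
ft_force: [-2.7, 0.9, 20.5]
grip_width: 0.0248
grip_force: 54.4
```

step_arm([
  [0,0,0.04,0,0,0],
  [0,0,0.05,0,0,0],
  [-0.002,0.054,0,0,0,0],
  [-0.002,0.054,0,0,0,0],
  [-0.003,0.054,0,0,0,0],
  [-0.003,0.054,0,0,0,0],
  [-0.003,0.055,0,0,0,0],
  [0,0,-0.05,0,0,0],
  [0,0,-0.05,0,0,0],
  [0,0,-0.025,0,0,0],
  [0,0,0,0,0,0],
  [0,0,0,0,0,0],
])

```text
time: 28.75
position: [0.4827, 0.2699, 0.2429]
tool_rot: [-0.001, 1.0, 0.0, 0.001]
ft_force: [-0.6, -0.4, -1.0]
grip_width: 0.0251
grip_force: 54.6
```

```bash
python3 - <<'E'
from h import *
o=get_obs();print(o["position"],o["ft_force"])
X=cloud(camera("side"));m=np.linalg.norm(X[...,:2]-o["position"][:2],axis=-1)<.03
for a,b in((.006,.015),(.015,.022),(.022,.03),(.03,.04)):
    s=X[m&(X[...,2]>o["position"][2]-.2212+a-.006)&(X[...,2]<o["position"][2]-.2212+b-.006)&(X[...,2]>.004)]
    if len(s): print(a,len(s),np.round([s[:,0].min(),s[:,0].max(),s[:,0].mean(),s[:,1].max(),s[:,2].min()],4))
X=cloud(camera("top"));d=np.linalg.norm(X[...,:2]-[.542,.0005],axis=-1)
s=X[(d<.058)&(d>.042)&(X[...,2]>.05)&(X[...,2]<.075)];A=np.c_[s[:,:2]-[.542,0],np.ones(len(s))];print("cup",np.round(np.linalg.lstsq(A,s[:,2],rcond=None)[0],4))
E
```

```text
[0.482658   0.26986251 0.24294856] [-0.58493163 -0.44881838 -0.96223207]
0.006 37 [0.4743 0.4925 0.4839 0.2822 0.022 ]
0.015 28 [0.4745 0.4928 0.4834 0.2839 0.0314]
0.022 33 [0.4727 0.4929 0.484  0.282  0.0381]
0.03 30 [0.4727 0.4933 0.4843 0.2821 0.0459]
cup [ 0.0011 -0.0024  0.0582]
```

Upright, foot at about 21.5 mm. I'll lower it to just touching.

step_arm([
  [0,0,-0.01,0,0,0],
  [0,0,-0.008,0,0,0],
  [0,0,-0.002,0,0,0],
  [0,0,-0.001,0,0,0],
  [0,0,-0.001,0,0,0],
  [0,0,0,0,0,0],
])

```text
time: 29.6
position: [0.4816, 0.2695, 0.2211]
tool_rot: [-0.001, 1.0, -0.0, -0.0]
ft_force: [-1.6, -2.0, 5.7]
grip_width: 0.0251
grip_force: 54.5
```

step_arm([
  [0,0,0.0007,0,0,0],
  [0,0,0,0,0,0],
  [0,0,0,0,0,0],
])

```text
time: 29.98
position: [0.482, 0.2696, 0.2212]
tool_rot: [-0.001, 1.0, 0.0, 0.0]
ft_force: [-0.7, -0.4, 2.5]
grip_width: 0.0249
grip_force: 54.5
```

step_arm([
  [0,0,0,0,0,0],
  [0,0,0,0,0,0],
  [0,0,0,0,0,0],
  [0,0,0,0,0,0],
  [0,0,0,0,0,0],
  [0,0,0,0,0,0],
  [0,0,0,0,0,0],
  [0,0,0,0,0,0],
], jaw=0.087)

```text
time: 30.98
position: [0.4818, 0.2696, 0.2209]
tool_rot: [-0.001, 1.0, -0.0, 0.0]
ft_force: [-0.2, 0.5, -0.5]
grip_width: 0.0858
grip_force: 0.0
```

step_arm([
  [0,0,0.02,0,0,0],
  [0,0,0.04,0,0,0],
  [0,0,0.05,0,0,0],
  [0,0,0.05,0,0,0],
  [0,0,0,0,0,0],
  [0,0,0,0,0,0],
])

```text
time: 31.72
position: [0.4813, 0.2694, 0.3806]
tool_rot: [-0.001, 1.0, -0.0, -0.0]
ft_force: [-0.9, -0.1, -0.6]
grip_width: 0.0867
grip_force: 0.0
```

```bash
python3 m.py|grep -v drift; python3 - <<'E'
from h import *
o=get_obs();X=cloud(camera("wrist"),o);m=np.linalg.norm(X[...,:2]-[.483,.268],axis=-1)<.04
s=X[m&(X[...,2]>.09)&(X[...,2]<.11)];print(cv2.minEnclosingCircle(s[:,:2].astype(np.float32).reshape(-1,1,2)),np.median(s[:,2]))
c=camera("side");cv2.imwrite("pics/end.png",c["pixels"])
E
```

```text
[0.48126544 0.26939397 0.38062426] [-0.94323435 -0.12401348 -0.5835231 ] 0.0
top cup plane (array([-0.0016,  0.0019,  0.0583]), np.int64(572))
house top (array([-0.0005,  0.0015,  0.052 ]), np.int64(438))
side cup plane (array([0.003 , 0.0013, 0.059 ]), np.int64(291))
house top (array([-0.    ,  0.0007,  0.053 ]), np.int64(177))
((0.4826274812221527, 0.2686805725097656), 0.015093629248440266) 0.0993570666733104
```

View pics/end.png

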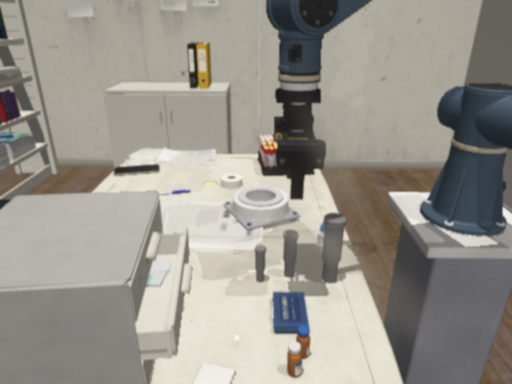

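The drift stands upright at (290,253). The cup is home and flat at (260,200), and the bystanders haven't moved.

```bash
python3 -c "
from rig import hand_in
print(hand_in())"
```

```text
the job is handed in; nothing more can be done
None
```

The cup is pressed fully home and measures square. It was bedded with steady pushes of about 20–25 N on the rim, the drift stands upright back in its place on the desk, and the job is handed in (no verdict was returned).

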